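# Stand the green stirrer bracket on its foot

### The arm

A 6-joint arm with a two-finger parallel gripper is mounted at the origin on the work surface. World frame = base frame: x ahead of the robot, y to its left, z up, the work surface at z = 0. Lengths are in m, angles in degrees, forces in N, time in s.
With the tool pointing down it reaches from about 0.375 to 0.9 m from the base axis. Payload 3.1 kg.
Tool frame: the origin (TCP) lies at the very end of the fingers, on their centre line; the grasp point (between the pads) lies 19 mm behind it (manip.grasp_offset is the distance from the TCP to the grasp point, in m); z points along the fingers, y is the line along which they close (so a half turn about z gives the same grasp; the last joint's range is limited). The gripper opens to 87 mm and grips with 3 to 60 N. Pads are 19 mm wide; open, the fingers measure 117 mm over their backs; the gripper's body (75 mm by 190 mm) begins 51 mm behind the grasp point.
Start: joints at [62.481, 30.224, 82.088, -0, 67.689, -10.227], TCP at [0.186, 0.597, 0.223] pointing down, gripper open.
Joint ranges: [-176.69, 176.69], [-43.24, 126.21], [12.49, 139.97], [-82, 262], [0, 151.66], [-163.58, 163.58]. Speed limits (degrees/s): [159.86, 159.86, 180, 180, 180, 180].

### API

Orientations are given as a 3x3 rotation matrix whose columns are the frame's x, y, z axes.
In Python, from cell import manip, open_jaws, close_gripper, vision, workorder gives the robot as it stands. Calls block until the motion is done:
- manip.move_pose(position, orientation): joint-space move of the TCP to a pose.
- manip.move_linear(position, frame=None, feed=0.15, until_force=None): straight line of the TCP; frame=None keeps the orientation; feed is the mean speed in m/s. With until_force (N) it stops when the force on the tool has changed by that much, and returns True; else False.
- manip.move_j(angles): joint-space move.
- open_jaws() and close_gripper(): open the fingers fully, or close them until they stop; the grip force is fixed at half the most.
- manip.pause(seconds).
- manip.inverse_kinematics(position, orientation): joint angles nearest the present ones, or None.
- vision.read_camera(name): name is "scene" or "side" or "wrist"; returns a dict with "pixels" (480x640x3 uint8, blue, green, red), "intrinsics" (3x3 intrinsics, pixels), "R" (3x3) and "t" (3): a world point X has camera coordinates R X + t. Camera axes: x right, y down, z forward; pixel columns grow to the right and rows downward; lengths in m; the calibration is good to about 2 mm. A picture is of the moment at which its call begins. There is no depth.
A pose or a line that the arm cannot do raises manip.Unreachable and nothing moves.
- workorder.close_job(): hands the job in; it is judged then, once.
Readings, each from a call of its own:
- manip.get_t(): time.
- manip.get_q(): joint angles.
- manip.get_dq(): joint speeds.
- manip.get_effort(): joint torques, N m.
- manip.get_tool_pos(): TCP position.
- manip.get_eef_rot(): TCP orientation.
- manip.get_ft_force(): force on the tool from outside, world axes, zero at the start.
- manip.get_wrist_torque(): the same for the moment, N m.
- manip.get_width(): finger opening in m.
- manip.get_grasp_force(): force on a finger pad.
Only numpy, scipy, OpenCV 4.12 (cv2) and the standard library are available. Lean on these libraries where they do the work, as an engineer would, in place of code of your own. Each camera call takes 0.05 s, during which the arm holds its last target. There are 200 camera calls.

### The job

The green angle bracket for the stirrer lies on its long back plate on the blue mat. Tip it over its corner on the spot, without picking it up off the mat, so that it stands by itself on its short foot plate with the long plate upright. Leave the plain aluminium bracket where it lies.

Things in the scene. Friction and masses are not known exactly. Their poses are not given: they have to be found in the camera images.
- green_bracket: dark green painted angle bracket, 0.26 kg: two plates 50 mm wide, 8 mm thick, at a right angle, on a 3 mm blue mat. Origin: middle of the outer corner edge it tips over. x: along the long plate (100 mm from outer corner to end), y: along the corner edge, z: along the short foot plate (70 mm). Start: z up, long plate flat. Done: x up, foot plate flat, pointing away from where the long plate lay
- green_gusset (a point): middle of the sloping edge of the green bracket's gusset, at x = z = 30 mm, y = 0 in its frame; same axes. The gusset, 12 mm thick along y, fills the inner corner as a triangle, edge at 45 degrees to both plates. A tool coming along x = z can pinch it across y; tips at x = z = 18 mm or more clear the plates. The tool leans 45 degrees at the start, 45 the other way at the end
- plain_bracket: bare silver aluminium angle bracket of the same shape and size with the same frame, also lying on its long plate on the mat: to be left alone
Not all that is in view belongs to the job. Leave any yellow look-alike of the green_bracket alone.

How it is judged (in metres and radians):
At the end, for the whole second after the job is handed in: the green bracket stands at rest on its short foot plate on the mat, its long plate upright within about 8.5 degrees, its corner edge on the mat (origin less than 12 mm above the bench) and within 50 mm of where it was at the start; the plain bracket still lies on its long plate (angle between green_bracket's own x axis and vertical below 0.15 rad and height (world z) of green_bracket below 0.012 m and distance of green_bracket from where it was at the start of the episode below 0.05 m and linear speed of green_bracket below 0.02 m/s and angular speed of green_bracket below 0.1 rad/s and angle between plain_bracket's own z axis and vertical below 0.15 rad); the robot touches nothing.
It fails at once if the green bracket is picked up: its corner edge rises more than 35 mm above the bench (height (world z) of green_bracket above 0.035 m).
It fails at once if the plain bracket is moved more than 25 mm (distance of plain_bracket from where it was at the start of the episode above 0.025 m).
It also fails if it takes over 37 s, if anything falls off the work surface, if the arm or the gripper's body presses on something with over 40 N, if the wrist force passes 120 N, or if a joint passes its speed limit or range.

## Working session

There is one attempt and no reset: what is moved stays moved. The work goes in short steps, each a Python script; the robot and the scene stay as the last script left them, time stands still between calls to the robot, and variables do not carry over. Pictures are saved under pics/ and viewed, at most 10 in all, crops included, and the job is handed in when it is done.

```bash
ls; mkdir -p pics; python3 - <<'E'
from cell import vision,manip
import cv2,pickle,numpy as np
d={}
for n in("scene","side","wrist"):
    c=vision.read_camera(n); d[n]=c; cv2.imwrite(f"pics/{n}0.png",c["pixels"])
    print(n,np.round(c["intrinsics"],1).tolist(),np.round(-c["R"].T@c["t"],3))
pickle.dump(d,open("cams0.pkl","wb")); print(manip.get_t())
E
```

```text
pics
scene [[468.3, 0.0, 315.3], [0.0, 468.3, 238.2], [0.0, 0.0, 1.0]] [0.825 0.159 0.554]
side [[520.9, 0.0, 311.3], [0.0, 520.9, 233.0], [0.0, 0.0, 1.0]] [0.266 0.42  0.604]
wrist [[416.4, 0.0, 321.7], [0.0, 416.4, 236.7], [0.0, 0.0, 1.0]] [0.121 0.617 0.384]
0.15
```

View pics/scene0.png

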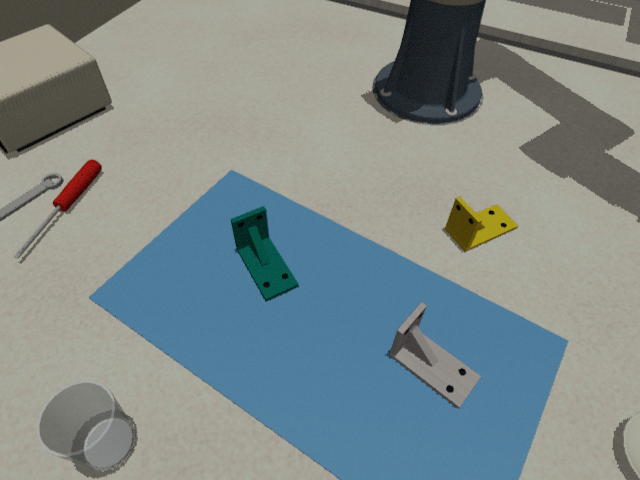

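View pics/side0.png

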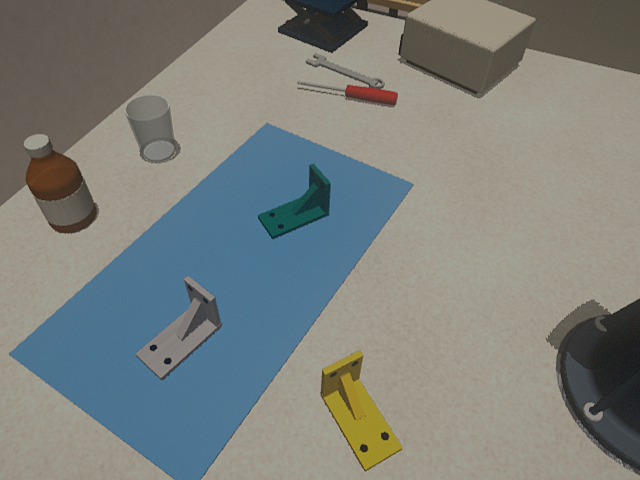

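The scene picture shows three look-alikes: the dark green bracket at scene (262,252) / side (298,205), the plain silver one at scene (432,355) / side (185,335), and a yellow one off the mat at scene (480,225) / side (360,410). I choose the dark green one on the mat, with its upright foot at the base-side end. Next I check it in a crop and fit its pose.

```bash
cat > helpers.py <<'E'
import numpy as np,cv2
from scipy.optimize import minimize
def box(x,y,z): return np.array([[a,b,c] for a in x for b in y for c in z])/1e3
PARTS=[box((0,100),(-25,25),(0,8)),box((0,8),(-25,25),(0,70)),
  np.array([[a,b,c] for b in(-6,6) for a,c in((8,8),(52,8),(8,52))])/1e3]
def proj(c,X):
    p=(c["R"]@X.T).T+c["t"]; p=p@c["intrinsics"].T; return p[:,:2]/p[:,2:]
def mask(c):
    h=cv2.cvtColor(c["pixels"],cv2.COLOR_BGR2HSV)
    m=cv2.inRange(h,(70,90,20),(92,255,255))
    n,l,s,_=cv2.connectedComponentsWithStats(cv2.morphologyEx(m,cv2.MORPH_CLOSE,np.ones((5,5))))
    return (l==1+np.argmax(s[1:,4])).astype(np.uint8)
def Rz(a): return np.array([[np.cos(a),-np.sin(a),0],[np.sin(a),np.cos(a),0],[0,0,1]])
def sil(c,R,o):
    big=np.zeros((480*4,640*4),np.uint8)
    for P in PARTS:
        cv2.fillConvexPoly(big,cv2.convexHull(np.round((proj(c,P@R.T+o)+.5)*4).astype(np.int32)),255)
    return cv2.resize(big,(640,480),interpolation=cv2.INTER_AREA)/255.
def ray(c,uv,z):
    C=-c["R"].T@c["t"]; d=c["R"].T@np.linalg.solve(c["intrinsics"],[*uv,1]); return C+d*(z-C[2])/d[2]
E
python3 - <<'E'
import pickle
from helpers import *
d=pickle.load(open("cams0.pkl","rb"))
o=ray(d["scene"],(256,256),.003); cs=[d["scene"],d["side"]]
ms=[mask(c) for c in cs]; print(o,[m.sum() for m in ms])
f=lambda p:sum(np.abs(sil(c,Rz(p[2]),[p[0]/100,p[1]/100,.003])-m).sum()/m.sum() for c,m in zip(cs,ms))
best=None
for a in np.arange(0,6.28,.4):
    r=minimize(f,[o[0]*100,o[1]*100,a],method="Nelder-Mead",options=dict(initial_simplex=np.array([o[0]*100,o[1]*100,a])+np.array([[0,0,0],[4,0,0],[0,4,0],[0,0,.3]])))
    if best is None or r.fun<best.fun: best=r
print(best.x,np.degrees(best.x[2]),best.fun)
im=[]
for c,m,(u,v) in zip(cs,ms,((262,252),(298,205))):
    p=best.x; s=(sil(c,Rz(p[2]),[p[0]/100,p[1]/100,.003])>.5).astype(np.uint8)
    i=c["pixels"].copy(); j=i.copy(); cv2.drawContours(j,cv2.findContours(s,0,1)[0],-1,(0,0,255),1)
    k=np.hstack([x[v-60:v+60,u-60:u+60] for x in(i,j)]); im.append(cv2.resize(k,(580,290),interpolation=0))
cv2.imwrite("pics/fit0.png",np.vstack(im)); np.save("pose0.npy",best.x)
E
```

```text
[ 0.50787939 -0.08905445  0.003     ] [np.uint64(3125), np.uint64(2225)]
[ 48.97341271 -10.79209945   0.96697328] 55.40348796856458 0.15732154571491516
```

View pics/fit0.png

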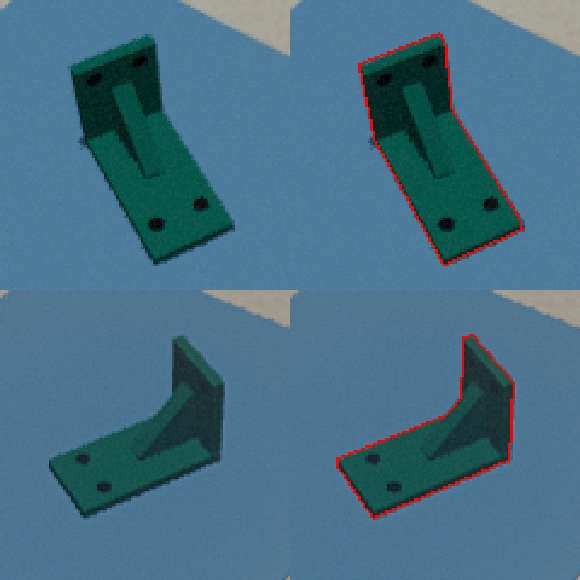

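The crop shows the dark green bracket with its gusset. The fitted red outline matches in both views, with the corner edge at about scene (237,245)–(265,237). Next I check reachability of the whole pinch-and-tip arc, for both tool flips.

```bash
cat >> helpers.py <<'E'
def plan(flip,o,yaw,S=.0195,back=0.,lift=0.,a=0.):
    """tool pose with bracket tipped by a degrees about its corner"""
    t=np.radians(a); Ry=np.array([[np.cos(t),0,-np.sin(t)],[0,1,0],[np.sin(t),0,np.cos(t)]])
    B=Rz(yaw)@Ry
    z=-np.array([1,0,1])/2**.5; y=np.array([0,flip,0.]); R=np.c_[np.cross(y,z),y,z]
    p=np.array([S,0,S])-back*z
    return np.asarray(o)+B@p+[0,0,lift], B@R
E
python3 - <<'E'
import pickle
from helpers import *
from cell import manip
d=pickle.load(open("cams0.pkl","rb"))
print("plain corner",ray(d["scene"],(393,353),.003),"plain end",ray(d["scene"],(460,403),.003),"yellow",ray(d["scene"],(465,248),0))
x,y,w=np.load("pose0.npy"); o=[x/100,y/100,.003]
for f in(1,-1):
    print("via",np.round(q,0) if (q:=manip.inverse_kinematics(*plan(f,o,w,back=.10,lift=.15))) is not None else None)
    for a,b in((0,.1),(0,0),(30,0),(60,0),(90,0),(90,.1)):
        P=plan(f,o,w,back=b,a=a); q=manip.inverse_kinematics(*P)
        print(f,a,b,np.round(P[0],3),None if q is None else np.round(q,0))
E
```

```text
plain corner [0.55826938 0.14095655 0.003     ] plain end [0.58130197 0.23350685 0.003     ] yellow [0.35303021 0.17704133 0.        ]
via [   3.   39.   77.  -34.   94. -136.]
1 0 0.1 [ 0.541 -0.034  0.093] [   3.   50.   81.  -35.   82. -127.]
1 0 0 [ 0.501 -0.092  0.022] [  -2.   54.   89.  -39.   70. -123.]
1 30 0 [ 0.494 -0.102  0.03 ] [ -16.   42.  102.  -21.   42. -144.]
1 60 0 [ 0.486 -0.114  0.03 ] [-36.  40. 112.  29.  32. 153.]
1 90 0 [ 0.479 -0.124  0.022] [-54.  51. 113.  58.  52. 109.]
1 90 0.1 [ 0.439 -0.182  0.093] [-62.  42. 112.  46.  61. 117.]
via [  3.  39.  77. -34.  94.  44.]
-1 0 0.1 [ 0.541 -0.034  0.093] [  3.  50.  81. -35.  82.  53.]
-1 0 0 [ 0.501 -0.092  0.022] [ -2.  54.  89. -39.  70.  57.]
-1 30 0 [ 0.494 -0.102  0.03 ] [-16.  42. 102. -21.  42.  36.]
-1 60 0 [ 0.486 -0.114  0.03 ] [-36.  40. 112.  29.  32. -27.]
-1 90 0 [ 0.479 -0.124  0.022] [-54.  51. 113.  58.  52. -71.]
-1 90 0.1 [ 0.439 -0.182  0.093] [-62.  42. 112.  46.  61. -63.]
```

```bash
python3 - <<'E'
from helpers import *
from cell import manip,vision,open_jaws
x,y,w=np.load("pose0.npy"); o=[x/100,y/100,.003]
manip.move_pose(*plan(-1,o,w,back=.10,lift=.15))
manip.move_linear(*plan(-1,o,w,back=.06),feed=.2)
print(manip.move_linear(*plan(-1,o,w),feed=.08,until_force=8))
print(manip.get_t(),manip.get_tool_pos(),manip.get_ft_force(),manip.get_width(),plan(-1,o,w)[0])
a=[vision.read_camera(n)["pixels"] for n in("scene","side")]
a=[cv2.resize(i[v-90:v+90,u-130:u+130],None,fx=2,fy=1.6) for i,(u,v) in zip(a,((262,230),(298,190)))]
cv2.imwrite("pics/pre.png",np.vstack(a))
E
```

```text
False
4.6417 [ 0.50119585 -0.09183793  0.02255323] [ 0.14879115 -0.10127549  0.70381747] 0.08672770995589153 [ 0.5008061  -0.09186916  0.0225    ]
```

View pics/pre.png

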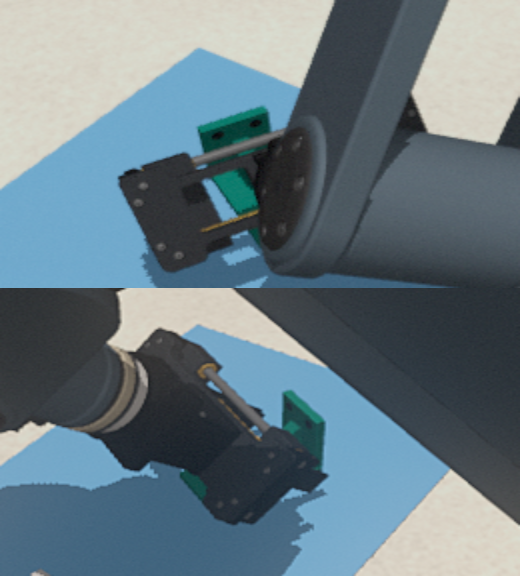

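The fingers straddle the gusset without touching: in the crop, the foot plate at (235,130) is clear of the gripper. Now I close and tip along the arc, with a little lift so the corner edge isn't pressed into the mat.

```bash
python3 - <<'E'
from helpers import *
from cell import manip,vision,close_gripper
x,y,w=np.load("pose0.npy"); o=[x/100,y/100,.003]
close_gripper(); print(manip.get_t(),manip.get_width(),manip.get_grasp_force(),manip.get_ft_force())
for a in range(10,91,10):
    manip.move_linear(*plan(-1,o,w,a=a,lift=.0025),feed=.02)
    print(a,round(manip.get_t(),2),np.round(manip.get_ft_force(),1),round(manip.get_width(),4))
    if np.linalg.norm(manip.get_ft_force())>35: break
cs=[vision.read_camera(n) for n in("scene","side")]
cv2.imwrite("pics/tip.png",np.vstack([cv2.resize(c["pixels"][v-90:v+90,u-130:u+130],None,fx=2,fy=1.6) for c,(u,v) in zip(cs,((262,230),(298,190)))]))
E
```

```text
5.9333 0.011856995623135526 29.99978944659233 [ 0.87376266 -0.49819631  0.01543502]
10 6.42 [ 0.5  0.4 -1.3] 0.0117
20 6.81 [-0.1 -0.8 -2.6] 0.0115
30 7.2 [ 0.9  0.7 -2.4] 0.0115
40 7.6 [ 0.6 -0.  -2.4] 0.0117
50 8.07 [ 0.6 -0.1 -2.1] 0.0117
60 8.57 [ 0.9  0.4 -2.2] 0.0117
70 9.03 [ 0.4  0.2 -2.1] 0.0118
80 9.42 [-0.4  0.1 -3.3] 0.0114
90 9.81 [-0.1  0.6 -1.9] 0.0114
```

View pics/tip.png

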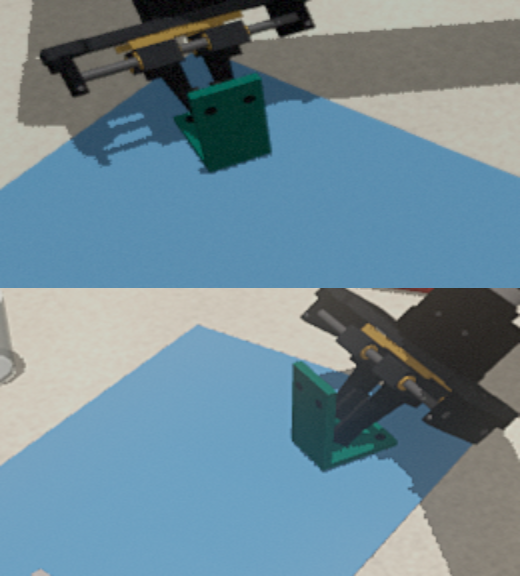

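The long plate is now upright, with the foot plate pointing back to the robot (scene crop (235,120), side crop (320,420)). I lower gently to contact, release and back out along the tool axis.

```bash
python3 - <<'E'
from helpers import *
from cell import manip,vision,open_jaws
p=np.array(manip.get_tool_pos()); R=np.array(manip.get_eef_rot())
print(manip.move_linear(p-[0,0,.007],feed=.01,until_force=4),p[2]-manip.get_tool_pos()[2],manip.get_ft_force())
open_jaws(); print(manip.get_width(),manip.get_ft_force())
p=np.array(manip.get_tool_pos()); print(manip.move_linear(p-.12*R[:,2],feed=.06,until_force=8),manip.get_t())
cs=[vision.read_camera(n) for n in("scene","side")]
x,y,w=np.load("pose0.npy"); ms=[mask(c) for c in cs]
def RR(w,t): return Rz(w)@np.array([[np.cos(t),0,-np.sin(t)],[0,1,0],[np.sin(t),0,np.cos(t)]])
f=lambda q:sum(np.abs(sil(c,RR(q[2],q[4]),[q[0]/100,q[1]/100,q[3]/100])-m).sum()/m.sum() for c,m in zip(cs,ms))
x0=np.array([x,y,w,.3,np.pi/2]); s=np.vstack([x0,x0+np.diag([1,1,.1,.3,.1])])
r=minimize(f,x0,method="Nelder-Mead",options=dict(initial_simplex=s,maxiter=600))
print(r.x-x0,r.fun,"tip deg",np.degrees(r.x[4]))
cv2.imwrite("pics/end.png",np.vstack([cv2.resize(c["pixels"][v-90:v+90,u-130:u+130],None,fx=2,fy=1.6) for c,(u,v) in zip(cs,((262,230),(298,190)))]))
E
```

```text
True 0.0035188474988715954 [-1.74925629 -0.1059565   4.82094716]
0.08710482954675088 [ 0.76105813 -0.36821973  0.35963606]
False 13.8583
[-0.05364001 -0.08666805 -0.03833063 -0.03390276 -0.01711627] 0.4491435914712346 tip deg 89.01931002971656
```

View pics/end.png

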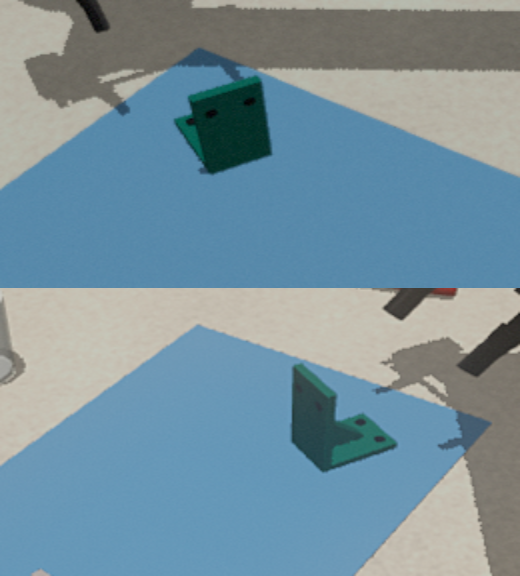

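The bracket stands free on its foot plate (scene crop (232,125), side crop (330,425)). It is about 1 mm from its start and upright to about 1 degree, with the fingers well clear.

```bash
python3 -c "
from cell import manip,workorder
manip.pause(.3); print(workorder.close_job())"
```

```text
the job is handed in; nothing more can be done
None
```

The green bracket was tipped on the spot and now stands by itself on its foot plate, about 1 mm from its start and upright to about 1 degree by camera fit; the robot never went near the plain bracket, and the job is handed in (no verdict was returned).

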